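# Feel out the play of a rolling mill's setting lever, centre and lock it

### The job

The lever on top of the rolling mill has some free play before the gears inside resist. Rock it gently by its knob, first clockwise (seen from above) and then anticlockwise, until you feel the springy resistance begin at each end; leave it standing in the middle of that free play, and then press the lock button on the mill's top fully down. Do not force the gears, and do not shift the other things on the bench.

Things in the scene. Friction and masses are not known exactly. Their poses are not given: they have to be found in the camera images.
- mill: hand rolling mill, fixed to the bench: grey frame 150 mm deep (x) by 230 mm wide (y), top plate at 165 mm, on it a dark round gear housing (132 mm across, top at 205 mm). Origin on the bench under the lever's vertical axis. At lever angle 0 the lever points along the mill's -x (roughly towards the robot); the lock button is on its +y side.
- crank (a joint): angle (rad) of the setting lever about its vertical axis; 0 = along the mill's -x, positive = anticlockwise from above. It stays where it is left (friction 0.7 N at the knob) and starts inside its free play, whose hidden ends lie 0.05 to 0.6 rad to either side of 0, seldom equally. Past each end the gears push back like a spring from zero, 1.2 N per mm at the knob; over 14 N damages them.
- knob (a point): centre of the upright black knob at the end of the lever (a steel bar 18 mm wide, its top at 222 mm): a cylinder 22 mm across and 50 mm tall (222 to 272 mm above the bench), 115 mm from the lever's axis; this point is half-way up (247 mm). Its x and y axes turn with the lever: -x points outwards along the lever.
- lock (a joint): travel (m) of the lock button: 0 = up, 0.008 = fully down. It takes about 5 N to press and stays where it is left.
- lock_top (a point): centre of the top of the lock button: a steel disc 22 mm across, 92 mm from the lever's axis on the mill's +y side, top 204 mm above the bench when up; it is pressed straight down, 8 mm.
- spool: bystander: reel of copper wire, 48 mm across, 38 mm tall; origin under its centre
- strip: bystander: flat brass strip 90 x 18 x 5 mm; origin under its centre
- water: bystander: water bottle 62 mm across, 200 mm tall; origin under its centre
- block: bystander: square steel bench block 65 x 65 x 22 mm; origin under its centre
- mallet: bystander: small hammer lying on the bench
- burs: bystander: stepped round white bur stand, 110 mm across, about 90 mm tall with its burs; origin under its centre
- oil: bystander: small oil jar 40 mm across, 70 mm tall; origin under its centre

How it is judged:
On the way, in this order (a step that is already met when the one before it is completed fails the run):
1. the lever is rocked clockwise until the gears resist (contact force between crank_c0 and flank_b_c0 above 4 N), for 0.1 s.
2. then anticlockwise until the gears resist (contact force between crank_c0 and flank_a_c0 above 4 N), for 0.1 s.
3. the lever is brought to rest in the middle of its free play (y of yoke_c0 in the frame of knob between -0.00175 and 0.00175 m and velocity of joint crank between -0.05 and 0.05 rad/s), for 0.3 s.
4. then the lock button is pressed down (value of joint lock above 0.006 m and y of yoke_c0 in the frame of knob between -0.00175 and 0.00175 m), for 0.2 s.
At the end, for the whole second after the job is handed in: The lever stands still in the middle of its free play (within 0.035 rad, 4 mm at the knob) and the lock button is down (at least 6 of its 8 mm) (all of step 4 and velocity of joint crank between -0.05 and 0.05 rad/s); the robot touches nothing.
It fails at once if the gears are forced (more than about 14 N at the knob) (contact force between crank_c0 and flank_a_c0 above 51 N or contact force between crank_c0 and flank_b_c0 above 51 N).
It fails at once if a bystander is shifted by more than 30 mm (distance of any of spool, strip, water, block, mallet, burs, oil from where it was at the start of the episode above 0.03 m).
It also fails if it takes over 72 s, if anything falls off the work surface, if the arm or the gripper's body presses on something with over 40 N, if the wrist force passes 120 N, or if a joint passes its speed limit or range.

### The arm

A 6-joint arm with a two-finger parallel gripper is mounted at the origin on the work surface. World frame = base frame: x ahead of the robot, y to its left, z up, the work surface at z = 0. Lengths are in m, angles in rad, forces in N, time in s.
With the tool pointing down it reaches from about 0.25 to 0.8 m from the base axis. Payload 8.5 kg.
Tool frame: the origin (TCP) lies on the centre line of the jaws, within the pads' length; the fingertips stand 11 mm ahead of it and the grasp point (between the pads) lies 8 mm behind it; z points along the fingers, y is the line along which they close (so a half turn about z gives the same grasp; the last joint's range is limited). The gripper opens to 85 mm and grips with 20 to 120 N. Pads are 22 mm wide; open, the fingers measure 114 mm over their backs; the gripper's body (76 mm by 85 mm) begins 54 mm behind the grasp point. The pads swing forward as they close: fully open they stand 13 mm farther back than shut.
Start: joints at [1.256, 0.238, -0.013, 1.319, 0, 1.571], TCP at [0.163, 0.499, 0.242] pointing down, gripper open.
Joint ranges: [-2.66, 2.66], [-1.03, 1.9], [-1.14, 1.46], [-1.82, 2.27], [-1.45, 1.34], [-3.14, 3.14]. Speed limits (rad/s): [2.22, 2.22, 2.79, 3.14, 3.14, 3.14].

### API

Orientations are given as a unit quaternion [w, x, y, z].
In Python, from rig import telemetry, viewer, robot gives the robot as it stands.
- The arm moves only by the shell command python3 -m jog 'ROWS'. ROWS is a JSON object of lists of equal length, an entry for each row: "slide": the shift along the tool's x, y, z in mm, a list of three; "rotation": the turn, a rotation vector about the tool's x, y, z in rad, a list of three; "fingers": the finger opening in mm, from 0 to 85.4. In form: {"slide": [[tx, ty, tz], ...], "rotation": [[wx, wy, wz], ...], "fingers": [fingers, ...]}. A call has 1 to 10 rows; each row is the pose to reach, as a shift and turn from the pose commanded when the call began, along the tool's axes at that moment; what a row does not reach only later rows make up. A row lasts 1/10 s, in which the tool goes at most 50 mm and 8.59 degrees, less where a joint would pass 70% of its speed; a pose out of reach is approached as far as the arm can. A call with a gripper value outside its range is refused whole. The fingers move at their own pace and stop on an object; the grip force is fixed at half the most. Time passes only in rows, so rows that repeat a pose let the fingers close. It gives the time, the measured TCP pose, the force, the opening and the grip force at its end, in the units of the state.
- telemetry.observe(): the state, without advancing time (a new reading comes with each control period).
- viewer.camera(name): name is "scene" or "side" or "wrist"; returns (picture, depth): 480x640x3 uint8, red, green, blue; 480x640 float32, m along the optical axis (not along the pixel's ray), 0 where there is no reading.
- viewer.camera_params(name): a dict with "K" (3x3 intrinsics, pixels), "position" and "orientation" of the camera in the world. Camera axes: x right, y down, z forward; pixel columns grow to the right and rows downward; lengths in m; the calibration is good to about 2 mm. The wrist camera is an equidistant fisheye: a pixel r from the principal point sees the ray r / f radians off the axis. A picture is of the moment at which its call begins: read the wrist's pose just before it. camera_params takes no time and is no camera call; for the wrist camera it gives the pose at the moment of the call.
- robot.sign_off(): hands the job in; it is judged then, once.
The state is a dict: "time": time; "qpos": joint angles; "qvel": joint speeds; "effort": joint torques, N m; "tool_pos": TCP position; "ee_rot": TCP orientation; "ft_force": force on the tool from outside, world axes, zero at the start; "wrist_torque": the same for the moment, N m; "grip_width": finger opening in m; "finger_force": force on a finger pad.
Only numpy, scipy, OpenCV 4.12 (cv2) and the standard library are available. Lean on these libraries where they do the work, as an engineer would, in place of code of your own. Each camera call takes 0.05 s, during which the arm holds its last target. There are 200 camera calls.

## Working session

There is one attempt and no reset: what is moved stays moved. The work goes in short steps, Python scripts to look and compute and a shell command to move; the robot and the scene stay as the last step left them, time stands still between calls to the robot, and variables do not carry over. Pictures are saved under pics/ and viewed, at most 10 in all, crops included, and the job is handed in when it is done.

```bash
ls; mkdir -p pics; python3 - <<'E'
from rig import telemetry, viewer
import cv2,numpy as np
for n in ("scene","side"):
    p,d=viewer.camera(n); cv2.imwrite(f"pics/{n}0.png",p[:,:,::-1]); np.save(f"pics/{n}0.npy",d)
    print(n,viewer.camera_params(n))
s=telemetry.observe(); print(s)
E
```

```text
pics
scene {'K': array([[620.27022933,   0.        , 317.99696483],
       [  0.        , 620.27022933, 239.22717411],
       [  0.        ,   0.        ,   1.        ]]), 'position': array([0.98008089, 0.69283675, 1.54098992]), 'orientation': array([-0.06349844,  0.22033256,  0.94019008, -0.25192087])}
side {'K': array([[442.56608161,   0.        , 313.04382394],
       [  0.        , 442.56608161, 237.79598958],
       [  0.        ,   0.        ,   1.        ]]), 'position': array([0.39509442, 0.77906938, 0.83667157]), 'orientation': array([ 0.06155964, -0.10665911,  0.89460575, -0.42955186])}
{'time': 0.1, 'qpos': array([ 1.25602742e+00,  2.38729722e-01, -1.41763591e-02,  1.31919850e+00,
        2.28003733e-05,  1.57079010e+00]), 'qvel': array([-7.23292224e-05, -7.90742872e-04,  2.13034672e-03,  1.02762918e-03,
        2.13006171e-03, -7.65875431e-04]), 'effort': array([-6.35648557e-04, -5.39718568e+01,  3.47000384e+01,  1.34597605e-02,
       -1.13503984e-04, -5.59883020e-06]), 'tool_pos': array([0.16241976, 0.49886342, 0.24173472]), 'ee_rot': array([-1.13786551e-04,  1.56732427e-01,  9.87640885e-01, -6.44257241e-04]), 'ft_force': array([-0.76586825, -0.27076314, -0.06651799]), 'wrist_torque': array([ 0.02325194,  0.06292164, -0.02058458]), 'finger_force': 0.0, 'grip_width': 0.08526819720006427}
```

View pics/scene0.png

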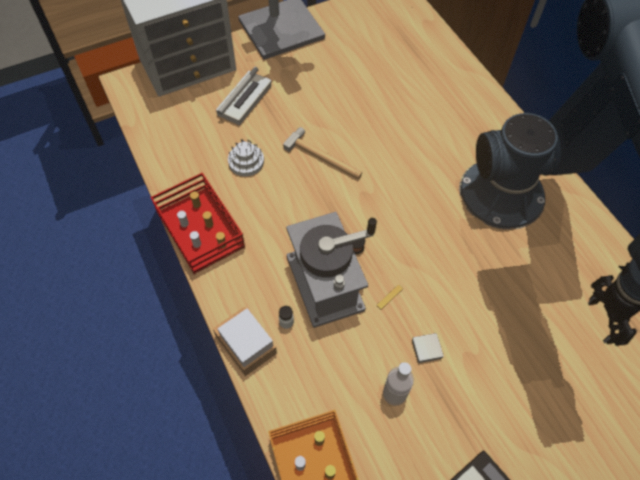

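View pics/side0.png

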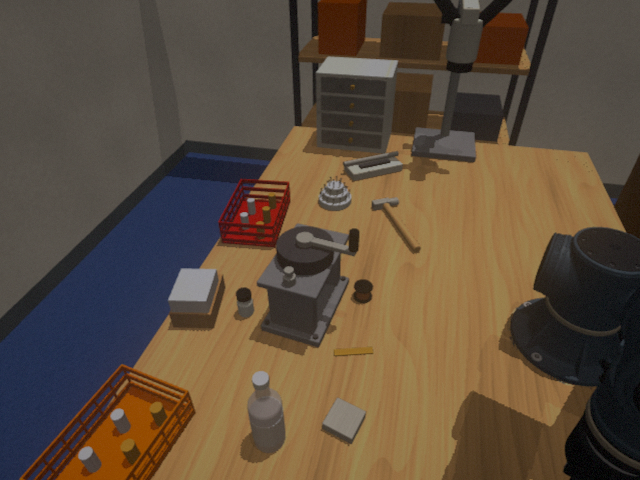

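The scene view shows the mill with its hub at about (327,243), the knob at (372,226) and the lock button at (339,281). In the side view the hub is at (304,238), the knob at (353,240) and the lock at (289,273). The spool stands just in front of the mill, under the knob side.

```bash
cat > h.py <<'E'
import numpy as np, cv2
from scipy.spatial.transform import Rotation as R
def rot(q): return R.from_quat(np.roll(q,-1)).as_matrix()
def ray(c,u,v):
    r=rot(c["orientation"])@np.linalg.inv(c["K"])@[u,v,1.]; return np.array(c["position"]),r
def atz(c,u,v,z):
    p,r=ray(c,u,v); return p+r*(z-p[2])/r[2]
def cloud(c,d):
    v,u=np.mgrid[:480,:640]; P=np.stack([(u-c["K"][0,2])/c["K"][0,0]*d,(v-c["K"][1,2])/c["K"][1,1]*d,d],-1)
    W=P@rot(c["orientation"]).T+c["position"]; W[d==0]=np.nan; return W
E
python3 - <<'E'
from h import *
from rig import viewer
for n,k,hb,l in (("scene",(372,226),(327,243),(339,281)),("side",(353,240),(304,238),(289,273))):
    c=viewer.camera_params(n); d=np.load(f"pics/{n}0.npy"); W=cloud(c,d); im=cv2.imread(f"pics/{n}0.png")
    for nm,p,z in (("knob",k,.247),("hub",hb,.224),("lock",l,.204)):
        print(n,nm,atz(c,*p,z).round(3),W[p[1],p[0]].round(3))
    hub=atz(c,*hb,.224)[:2]; D=np.hypot(W[...,0]-hub[0],W[...,1]-hub[1])
    m=(D<.16)&(W[...,2]>.232)&(W[...,2]<.285); q=W[m]; print("knob pts",len(q),q.mean(0).round(4),q.min(0).round(3),q.max(0).round(3))
    t=(D<.16)&(W[...,2]>.264)&(W[...,2]<.28); print(" top",t.sum(),W[t].mean(0).round(4))
    h=(D<.09)&(abs(W[...,2]-.205)<.005); (cx,cy),r=cv2.minEnclosingCircle(W[h][:,:2].astype(np.float32)); 
    g=im.max(-1)<90; h&=g;(cx,cy),r=cv2.minEnclosingCircle(W[h][:,:2].astype(np.float32)); print(" housing",cx,cy,r)
    x,y=hb; cv2.imwrite(f"pics/{n}c.png",cv2.resize(im[y-70:y+110,x-100:x+100],None,fx=3,fy=3,interpolation=2))
a=cv2.imread("pics/scenec.png");b=cv2.imread("pics/sidec.png")
cv2.imwrite("pics/crops.png",cv2.resize(np.hstack([a,b]),(800,360)))
E
```

```text
scene knob [0.5   0.051 0.247] [0.507 0.06  0.266]
scene hub [0.614 0.033 0.224] [0.614 0.033 0.223]
scene lock [0.63  0.13  0.204] [0.63  0.129 0.202]
knob pts 126 [0.5069 0.054  0.2604] [0.494 0.041 0.232] [0.554 0.063 0.279]
 top 67 [0.5052 0.052  0.2715]
 housing 0.6058377623558044 0.03789142519235611 0.0785546824336052
side knob [0.502 0.053 0.247] [0.5   0.063 0.255]
side hub [0.613 0.042 0.224] [0.614 0.039 0.222]
side lock [0.62  0.138 0.204] [0.621 0.136 0.202]
knob pts 195 [0.499  0.0579 0.2571] [0.489 0.042 0.232] [0.51  0.066 0.274]
 top 74 [0.4991 0.0548 0.2705]
 housing 0.6171414256095886 0.04763520509004593 0.07929584383964539
```

View pics/crops.png

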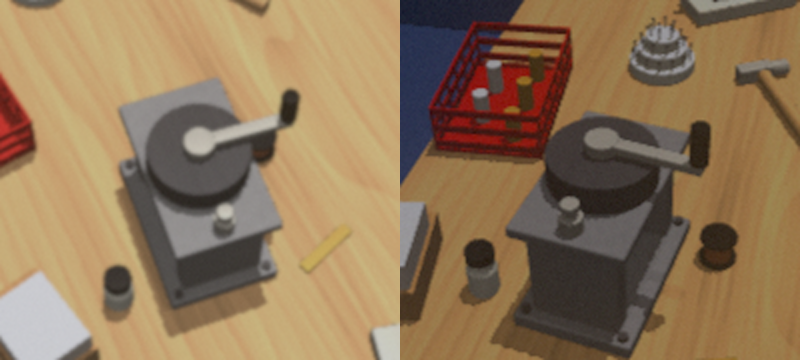

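```bash
python3 -m jog '{"slide":[[0,0,-40],[0,0,-78],[-35,-25,-78],[-70,-50,-78],[-110,-75,-78],[-150,-103,-78],[-190,-131,-78],[-230,-159,-78],[-270,-186,-78],[-310,-214,-78]],"rotation":[[0,0,0],[0,0,0],[0,0,-0.03],[0,0,-0.05],[0,0,-0.07],[0,0,-0.1],[0,0,-0.12],[0,0,-0.14],[0,0,-0.16],[0,0,-0.174]],"fingers":[85,85,85,85,85,85,85,85,85,85]}'
```

```text
time: 1.1
tool_pos: [0.3918, 0.1979, 0.3202]
ee_rot: [-0.0, 0.07, 0.998, -0.0]
ft_force: [0.6, 2.2, 0.3]
grip_width: 0.0849
finger_force: 0.0
```

```bash
python3 -m jog '{"slide":[[-30,-30,0],[-60,-60,0],[-90,-90,0],[-115,-115,0],[-129,-128,0],[-129,-128,0],[-129,-128,0]],"rotation":[[0,0,0],[0,0,0],[0,0,0],[0,0,0],[0,0,0],[0,0,0],[0,0,0]],"fingers":[85,85,85,85,85,85,85]}'
python3 - <<'E'
from h import *
from rig import viewer,telemetry
s=telemetry.observe(); print(s["tool_pos"],s["ft_force"])
c=viewer.camera_params("wrist"); p,d=viewer.camera("wrist"); cv2.imwrite("pics/w1.png",p[:,:,::-1]); np.save("pics/w1.npy",d); print(c)
E
```

```text
time: 1.8
tool_pos: [0.5005, 0.0547, 0.3199]
ee_rot: [-0.001, 0.071, 0.997, -0.0]
ft_force: [-0.1, -0.1, -0.3]
grip_width: 0.0849
finger_force: 0.0
[0.50054938 0.05472354 0.31986446] [-0.11782646 -0.10812689 -0.31704043]
{'K': array([[371.64829954,   0.        , 329.57339908],
       [  0.        , 371.64829954, 248.39602249],
       [  0.        ,   0.        ,   1.        ]]), 'position': array([0.43298254, 0.06490338, 0.45232688]), 'orientation': array([0.10313606, 0.74778446, 0.64967348, 0.09003176])}
```

View pics/w1.png

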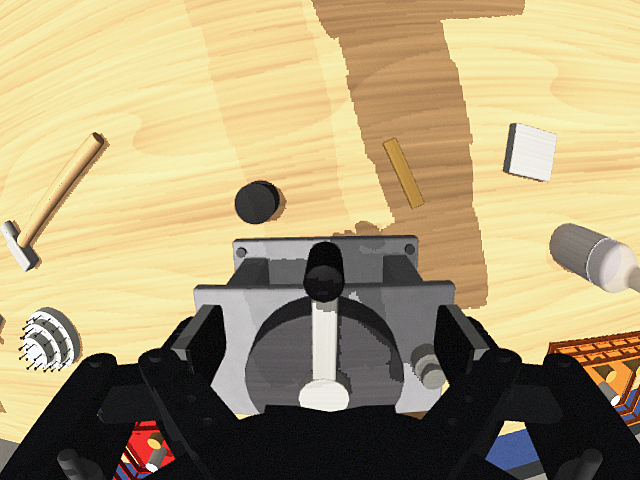

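The wrist view shows the knob top centred at about (323,284), the lever running to the hub at (324,395), and the lock button at (428,362). The knob sits between the open fingers.

```bash
cat >> h.py <<'E'
def fish(c,u,v,z):
    K=c["K"]; a=np.array([(u-K[0,2])/K[0,0],(v-K[1,2])/K[1,1]]); t=np.hypot(*a)
    r=rot(c["orientation"])@np.r_[a/t*np.sin(t),np.cos(t)]; p=np.array(c["position"]); return p+r*(z-p[2])/r[2]
E
python3 - <<'E'
from h import *
from rig import viewer
c=viewer.camera_params("wrist")
for n,u,v,z in (("knobtop",323,284,.272),("hub",324,395,.224),("lock",428,362,.204)): print(n,fish(c,u,v,z).round(4))
im=cv2.imread("pics/w1.png"); cv2.imwrite("pics/w1c.png",cv2.resize(im[230:430,250:480],None,fx=3,fy=3))
E
```

```text
knobtop [0.5017 0.0523 0.272 ]
hub [0.6112 0.0362 0.224 ]
lock [0.6078 0.1214 0.204 ]
```

View pics/w1c.png

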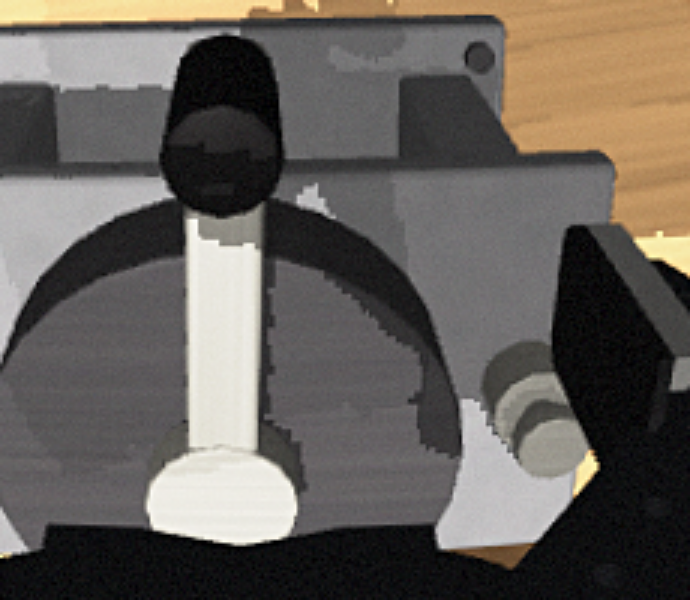

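```bash
python3 -m jog '{"slide":[[-1,-2,25],[-1,-2,50],[-1,-2,70],[-1,-2,79],[-1,-2,79],[-1,-2,79],[-1,-2,79],[-1,-2,79],[-1,-2,79],[-1,-2,79]],"rotation":[[0,0,0],[0,0,0],[0,0,0],[0,0,0],[0,0,0],[0,0,0],[0,0,0],[0,0,0],[0,0,0],[0,0,0]],"fingers":[85,85,85,85,60,50,40,35,32,30]}'
python3 - <<'E'
from h import *
from rig import viewer
c=viewer.camera_params("wrist"); 
E
python3 -c "
from rig import telemetry as t
s=t.observe();print(s['tool_pos'],s['ft_force'],s['wrist_torque'])"
```

```text
time: 2.85
tool_pos: [0.5016, 0.0527, 0.2416]
ee_rot: [0.0, 0.07, 0.998, -0.0]
ft_force: [-0.9, 0.9, -0.3]
grip_width: 0.0303
finger_force: 0.0
[0.50163453 0.05271673 0.24157267] [-0.91295162  0.91099745 -0.2932618 ] [ 0.05968861  0.01076622 -0.04846236]
```

```bash
python3 -m jog '{"slide":[[0,0,0],[0,0,0],[0,0,0],[0,1.6,0],[0,3.2,0],[-0.1,4.8,0],[-0.2,6.4,0],[-0.3,8.0,0],[-0.3,8.0,0]],"rotation":[[0,0,0],[0,0,0],[0,0,0],[0,0,0.014],[0,0,0.028],[0,0,0.042],[0,0,0.056],[0,0,0.07],[0,0,0.07]],"fingers":[23.5,23.5,23.5,23.5,23.5,23.5,23.5,23.5,23.5]}'
cat > st.py <<'E'
from h import *
from rig import telemetry
s=telemetry.observe(); r=rot(s["ee_rot"]); p=s["tool_pos"]
v=np.array([.6130,.0365])-p[:2]
print("pos",p.round(4),"tool force",(r.T@s["ft_force"]).round(2),"yaw",round(np.arctan2(r[1,1],r[0,1]),4),"w",round(s["grip_width"],4),"R",round(np.hypot(*v),4),"lever",round(-np.arctan2(v[1],v[0]),4),"ff",s["finger_force"],"t",s["time"])
E
python3 st.py
```

```text
time: 3.75
tool_pos: [0.5029, 0.0609, 0.2413]
ee_rot: [-0.0, 0.105, 0.994, 0.0]
ft_force: [-0.8, -0.1, -0.4]
grip_width: 0.0238
finger_force: 0.0
pos [0.5029 0.0609 0.2413] tool force [ 0.78 -0.28  0.43] yaw 1.3596 w 0.0238 R 0.1127 lever 0.2181 ff 0.0 t 3.75
```

```bash
python3 -m jog '{"slide":[[0,1.6,0],[0,3.2,0],[-0.1,4.8,0],[-0.2,6.4,0],[-0.3,8.0,0],[-0.3,8.0,0]],"rotation":[[0,0,0.014],[0,0,0.028],[0,0,0.042],[0,0,0.056],[0,0,0.07],[0,0,0.07]],"fingers":[23.5,23.5,23.5,23.5,23.5,23.5]}';python3 st.py
```

```text
time: 4.35
tool_pos: [0.5049, 0.0686, 0.2413]
ee_rot: [-0.0, 0.14, 0.99, 0.0]
ft_force: [-0.1, 0.5, 0.3]
grip_width: 0.0234
finger_force: 0.0
pos [0.5049 0.0686 0.2413] tool force [ 0.2   0.46 -0.29] yaw 1.2895 w 0.0234 R 0.1128 lever 0.2891 ff 0.0 t 4.35
```

```bash
python3 -m jog '{"slide":[[0,1.6,0],[0,3.2,0],[-0.1,4.8,0],[-0.2,6.4,0],[-0.3,8.0,0],[-0.3,8.0,0]],"rotation":[[0,0,0.014],[0,0,0.028],[0,0,0.042],[0,0,0.056],[0,0,0.07],[0,0,0.07]],"fingers":[23.5,23.5,23.5,23.5,23.5,23.5]}';python3 st.py
```

```text
time: 4.95
tool_pos: [0.5075, 0.0763, 0.2413]
ee_rot: [-0.0, 0.175, 0.985, 0.0]
ft_force: [-0.6, -0.4, 0.1]
grip_width: 0.0233
finger_force: 0.0
pos [0.5075 0.0763 0.2413] tool force [ 0.42 -0.59 -0.11] yaw 1.2195 w 0.0233 R 0.1128 lever 0.3602 ff 0.0 t 4.95
```

```bash
python3 -m jog '{"slide":[[0,1.6,0],[0,3.2,0],[-0.1,4.8,0],[-0.2,6.4,0],[-0.3,8.0,0],[-0.3,8.0,0]],"rotation":[[0,0,0.014],[0,0,0.028],[0,0,0.042],[0,0,0.056],[0,0,0.07],[0,0,0.07]],"fingers":[23.5,23.5,23.5,23.5,23.5,23.5]}';python3 st.py
```

```text
time: 5.55
tool_pos: [0.5105, 0.0836, 0.2413]
ee_rot: [-0.0, 0.209, 0.978, 0.0]
ft_force: [0.5, 0.2, 0.6]
grip_width: 0.0239
finger_force: 0.0
pos [0.5105 0.0836 0.2413] tool force [-0.4   0.39 -0.58] yaw 1.1496 w 0.0239 R 0.1128 lever 0.4311 ff 0.0 t 5.55
```

```bash
python3 -m jog '{"slide":[[0,1.6,0],[0,3.2,0],[-0.1,4.8,0],[-0.2,6.4,0],[-0.3,8.0,0],[-0.3,8.0,0]],"rotation":[[0,0,0.014],[0,0,0.028],[0,0,0.042],[0,0,0.056],[0,0,0.07],[0,0,0.07]],"fingers":[23.5,23.5,23.5,23.5,23.5,23.5]}';python3 st.py
```

```text
time: 6.15
tool_pos: [0.514, 0.0906, 0.2413]
ee_rot: [0.0, 0.243, 0.97, -0.0]
ft_force: [-0.2, -1.6, -0.4]
grip_width: 0.0236
finger_force: 0.8
pos [0.514  0.0906 0.2413] tool force [-0.61 -1.49  0.39] yaw 1.0794 w 0.0236 R 0.1128 lever 0.5003 ff 0.7710042223334312 t 6.15
```

```bash
python3 -m jog '{"slide":[[0,1,0],[0,2,0],[0,3,0],[0,3,0]],"rotation":[[0,0,0.009],[0,0,0.017],[0,0,0.026],[0,0,0.026]],"fingers":[23.5,23.5,23.5,23.5]}';python3 st.py
```

```text
time: 6.55
tool_pos: [0.5154, 0.093, 0.2413]
ee_rot: [0.0, 0.256, 0.967, -0.0]
ft_force: [0.4, -5.1, 0.4]
grip_width: 0.023
finger_force: 2.2
pos [0.5154 0.093  0.2413] tool force [-2.82 -4.24 -0.39] yaw 1.0534 w 0.023 R 0.1128 lever 0.5252 ff 2.173837646842003 t 6.55
```

```bash
for i in 1 2 3 4; do python3 -m jog '{"slide":[[0,0,0]],"rotation":[[0,0,0]],"fingers":[23.5]}' >/dev/null; python3 st.py; done; python3 -m jog '{"slide":[[0,0.8,0],[0,0.8,0]],"rotation":[[0,0,0.007],[0,0,0.007]],"fingers":[23.5,23.5]}' >/dev/null; python3 st.py;  for i in 1 2 3; do python3 -m jog '{"slide":[[0,0,0]],"rotation":[[0,0,0]],"fingers":[23.5]}' >/dev/null; python3 st.py; done
```

```text
pos [0.5154 0.0931 0.2413] tool force [-2.1  -4.7  -0.81] yaw 1.054 w 0.0233 R 0.1128 lever 0.5254 ff 2.2258707135915756 t 6.65
pos [0.5154 0.093  0.2413] tool force [-1.78 -5.15 -0.73] yaw 1.0539 w 0.0234 R 0.1128 lever 0.525 ff 2.194071114063263 t 6.75
pos [0.5154 0.093  0.2413] tool force [-2.58 -4.81 -0.44] yaw 1.0539 w 0.0233 R 0.1128 lever 0.5253 ff 2.1869762241840363 t 6.85
pos [0.5154 0.093  0.2413] tool force [-3.1  -4.95 -0.05] yaw 1.054 w 0.0236 R 0.1128 lever 0.5251 ff 2.1842649579048157 t 6.95
pos [0.5158 0.0937 0.2413] tool force [-2.61 -4.31 -1.37] yaw 1.0467 w 0.023 R 0.1128 lever 0.5319 ff 2.351609095931053 t 7.15
pos [0.5158 0.0937 0.2413] tool force [-2.45 -5.11 -0.29] yaw 1.0469 w 0.0235 R 0.1127 lever 0.5318 ff 2.325427830219269 t 7.25
pos [0.5158 0.0937 0.2413] tool force [-3.81 -4.16 -0.59] yaw 1.0469 w 0.0235 R 0.1128 lever 0.5317 ff 2.3145150393247604 t 7.35
pos [0.5158 0.0937 0.2413] tool force [-2.01 -5.87  0.38] yaw 1.047 w 0.0235 R 0.1128 lever 0.5319 ff 2.312282994389534 t 7.45
```

```bash
for i in 1 2; do python3 -m jog '{"slide":[[0,-2.3,0],[-0.1,-4.6,0],[-0.2,-6.9,0],[-0.4,-9.2,0],[-0.6,-11.5,0],[-0.8,-13.8,0],[-1.1,-16.0,0],[-1.5,-18.3,0],[-1.9,-20.6,0],[-2.3,-22.8,0]],"rotation":[[0,0,-0.02],[0,0,-0.04],[0,0,-0.06],[0,0,-0.08],[0,0,-0.1],[0,0,-0.12],[0,0,-0.14],[0,0,-0.16],[0,0,-0.18],[0,0,-0.2]],"fingers":[23.5,23.5,23.5,23.5,23.5,23.5,23.5,23.5,23.5,23.5]}' >/dev/null;python3 st.py; done
```

```text
pos [0.5063 0.0728 0.2413] tool force [1.21 0.45 0.04] yaw 1.2486 w 0.0239 R 0.1127 lever 0.3281 ff 0.4237745516002178 t 8.45
pos [0.5012 0.0504 0.2413] tool force [ 1.61  0.38 -0.15] yaw 1.4486 w 0.0235 R 0.1126 lever 0.1242 ff 0.4239691514521837 t 9.45
```

```bash
python3 -m jog '{"slide":[[0,-1.6,0],[0,-3.2,0],[-0.1,-4.8,0],[-0.2,-6.4,0],[-0.3,-8.0,0],[-0.3,-8.0,0]],"rotation":[[0,0,-0.014],[0,0,-0.028],[0,0,-0.042],[0,0,-0.056],[0,0,-0.07],[0,0,-0.07]],"fingers":[23.5,23.5,23.5,23.5,23.5,23.5]}'>/dev/null;python3 st.py
```

```text
pos [0.5007 0.0424 0.2413] tool force [-0.37 -0.64 -0.22] yaw 1.5174 w 0.0237 R 0.1125 lever 0.0527 ff 0.0 t 10.05
```

```bash
python3 -m jog '{"slide":[[0,-1.6,0],[0,-3.2,0],[-0.1,-4.8,0],[-0.2,-6.4,0],[-0.3,-8.0,0],[-0.3,-8.0,0]],"rotation":[[0,0,-0.014],[0,0,-0.028],[0,0,-0.042],[0,0,-0.056],[0,0,-0.07],[0,0,-0.07]],"fingers":[23.5,23.5,23.5,23.5,23.5,23.5]}'>/dev/null;python3 st.py
```

```text
pos [0.5005 0.0344 0.2413] tool force [-0.35  1.23  0.06] yaw 1.5874 w 0.0236 R 0.1125 lever -0.0185 ff 0.0 t 10.65
```

```bash
for i in 1 2; do python3 -m jog '{"slide":[[0,-1,0],[0,-2,0],[0,-2,0]],"rotation":[[0,0,-0.009],[0,0,-0.017],[0,0,-0.017]],"fingers":[23.5,23.5,23.5]}'>/dev/null;python3 st.py;done
```

```text
pos [0.5005 0.0326 0.2413] tool force [-1.2  -0.25 -0.04] yaw 1.6043 w 0.0235 R 0.1125 lever -0.035 ff 0.015271981246769428 t 10.95
pos [0.5006 0.0306 0.2413] tool force [ 0.69  0.61 -0.33] yaw 1.6214 w 0.0237 R 0.1126 lever -0.0521 ff 0.38750301115214825 t 11.25
```

```bash
python3 -m jog '{"slide":[[0,-1.6,0],[0,-3.2,0],[-0.1,-4.8,0],[-0.2,-6.4,0],[-0.2,-6.4,0]],"rotation":[[0,0,-0.014],[0,0,-0.028],[0,0,-0.042],[0,0,-0.056],[0,0,-0.056]],"fingers":[23.5,23.5,23.5,23.5,23.5]}'>/dev/null;python3 st.py
```

```text
pos [0.501  0.0245 0.2413] tool force [ 0.59  4.34 -1.31] yaw 1.6783 w 0.0237 R 0.1127 lever -0.1067 ff 2.374282255768776 t 11.75
```

```bash
for i in 1 2 3 4; do python3 -m jog '{"slide":[[0,0,0]],"rotation":[[0,0,0]],"fingers":[23.5]}' >/dev/null; python3 st.py; done; python3 -m jog '{"slide":[[0,-0.8,0],[0,-0.8,0]],"rotation":[[0,0,-0.007],[0,0,-0.007]],"fingers":[23.5,23.5]}' >/dev/null; for i in 1 2 3 4; do python3 -m jog '{"slide":[[0,0,0]],"rotation":[[0,0,0]],"fingers":[23.5]}' >/dev/null; python3 st.py; done
```

```text
pos [0.5009 0.0245 0.2413] tool force [ 0.9   5.54 -1.51] yaw 1.6777 w 0.0235 R 0.1127 lever -0.1069 ff 2.4764712899923325 t 11.85
pos [0.5009 0.0245 0.2413] tool force [ 1.87  4.43 -1.04] yaw 1.6774 w 0.0237 R 0.1127 lever -0.1069 ff 2.4814224243164062 t 11.95
pos [0.501  0.0245 0.2413] tool force [ 1.34  5.25 -0.85] yaw 1.6775 w 0.0235 R 0.1127 lever -0.1069 ff 2.4577154964208603 t 12.05
pos [0.501  0.0245 0.2413] tool force [0.87 4.75 0.04] yaw 1.6775 w 0.0231 R 0.1127 lever -0.1069 ff 2.4836917966604233 t 12.15
pos [0.501  0.0239 0.2413] tool force [ 1.59  6.54 -0.8 ] yaw 1.6846 w 0.0234 R 0.1127 lever -0.1124 ff 2.9675817489624023 t 12.45
pos [0.501  0.0238 0.2413] tool force [ 0.4   5.35 -1.06] yaw 1.6846 w 0.0237 R 0.1127 lever -0.1125 ff 2.953781560063362 t 12.55
pos [0.501  0.0238 0.2413] tool force [ 1.37  6.93 -0.74] yaw 1.6845 w 0.0235 R 0.1127 lever -0.1127 ff 2.949681803584099 t 12.65
pos [0.501  0.0238 0.2413] tool force [ 0.4   6.12 -0.18] yaw 1.6846 w 0.0236 R 0.1127 lever -0.1125 ff 2.9484620690345764 t 12.75
```

```bash
python3 -m jog '{"slide":[[0,2.3,0],[-0.1,4.6,0],[-0.2,6.9,0],[-0.4,9.2,0],[-0.6,11.5,0],[-0.8,13.8,0],[-1.1,16.0,0],[-1.5,18.3,0],[-1.9,20.6,0],[-2.3,22.8,0]],"rotation":[[0,0,0.02],[0,0,0.04],[0,0,0.06],[0,0,0.08],[0,0,0.1],[0,0,0.12],[0,0,0.14],[0,0,0.16],[0,0,0.18],[0,0,0.2]],"fingers":[23.5,23.5,23.5,23.5,23.5,23.5,23.5,23.5,23.5,23.5]}' >/dev/null;python3 st.py
python3 -m jog '{"slide":[[0,2.3,0],[-0.1,4.6,0],[-0.2,6.9,0],[-0.4,9.2,0],[-0.6,11.5,0],[-0.8,13.3,0],[-0.9,14.3,0],[-0.9,14.7,0],[-0.9,14.7,0]],"rotation":[[0,0,0.02],[0,0,0.04],[0,0,0.06],[0,0,0.08],[0,0,0.1],[0,0,0.116],[0,0,0.125],[0,0,0.128],[0,0,0.128]],"fingers":[23.5,23.5,23.5,23.5,23.5,23.5,23.5,23.5,23.5]}' >/dev/null;python3 st.py
```

```text
pos [0.5009 0.0466 0.2413] tool force [-0.13 -1.88  0.84] yaw 1.4823 w 0.0231 R 0.1125 lever 0.09 ff 0.36013808101415634 t 13.75
pos [0.503  0.0611 0.2413] tool force [ 0.55 -0.82  0.58] yaw 1.3561 w 0.0236 R 0.1127 lever 0.22 ff 0.0 t 14.65
```

```bash
python3 -m jog '{"slide":[[0,0,0],[0,0,0],[0,0,0],[0,0,0],[0,0,0],[0,0,-20],[0,0,-50],[0,0,-80],[0,0,-80],[0,0,-80]],"rotation":[[0,0,0],[0,0,0],[0,0,0],[0,0,0],[0,0,0],[0,0,0],[0,0,0],[0,0,0],[0,0,0],[0,0,0]],"fingers":[30,40,50,60,60,60,60,60,60,60]}'
python3 - <<'E'
from h import *
from rig import viewer
c=viewer.camera_params("wrist"); p,d=viewer.camera("wrist"); cv2.imwrite("pics/w2.png",p[:,:,::-1]); np.savez("pics/w2.npz",**c)
E
```

```text
time: 15.65
tool_pos: [0.5034, 0.061, 0.3216]
ee_rot: [0.001, 0.107, 0.994, 0.0]
ft_force: [-0.6, -0.9, -0.4]
grip_width: 0.0599
finger_force: 0.0
```

View pics/w2.png

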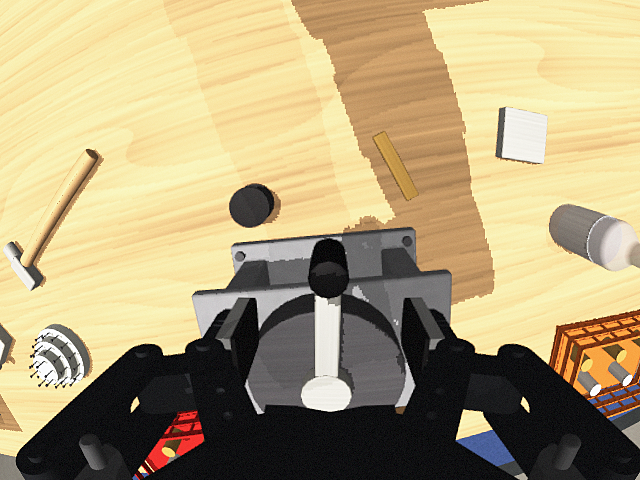

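The lever followed the tool and stands free. The knob top is at about (328,285) and the lever runs back to the hub at (326,393). Next I'll fix the lock position from the three earlier pixels.

```bash
python3 - <<'E'
from h import *
from rig import viewer
c=viewer.camera_params("scene"); print(atz(c,339.5,279,.204), atz(viewer.camera_params("side"),289,270.5,.204))
w=dict(K=np.array([[371.648,0,329.573],[0,371.648,248.396],[0,0,1]]),position=[0.43298254, 0.06490338, 0.45232688],orientation=np.array([0.10313606, 0.74778446, 0.64967348, 0.09003176]))
print(fish(w,433,378.3,.204))
for n in ("scene","side"):
    c=viewer.camera_params(n);W=cloud(c,np.load(f"pics/{n}0.npy")); D=np.hypot(W[...,0]-.625,W[...,1]-.134)
    m=(D<.025)&(W[...,2]>.196)&(W[...,2]<.212); print(n,m.sum(),W[m].mean(0))
c=dict(np.load("pics/w2.npz")); print("knob",fish(c,328,285,.272))
E
```

```text
[0.62690242 0.12563014 0.204     ] [0.62230457 0.13049923 0.204     ]
[0.62559019 0.12485711 0.204     ]
scene 64 [0.62878059 0.12487617 0.20366148]
side 77 [0.623716   0.12755264 0.20202353]
knob [0.50635642 0.06037253 0.272     ]
```

```bash
python3 -m jog '{"slide":[[-30,26,0],[-60,52,0],[-90,78,0],[-105,90,0],[-105,90,0],[-105,90,25],[-105,90,50],[-105,90,75],[-105,90,85],[-105,90,85]],"rotation":[[0,0,0],[0,0,0],[0,0,0],[0,0,0],[0,0,0],[0,0,0],[0,0,0],[0,0,0],[0,0,0],[0,0,0]],"fingers":[30,15,0,0,0,0,0,0,0,0]}'; python3 st.py
python3 - <<'E'
from rig import viewer
import cv2,numpy as np
a=viewer.camera("side")[0][150:400,180:430,::-1]; b=viewer.camera("wrist")[0][:,:,::-1]
cv2.imwrite("pics/p3.png",np.hstack([cv2.resize(a,(400,400)),cv2.resize(b,(400,400))]))
E
```

```text
time: 16.7
tool_pos: [0.6235, 0.1261, 0.2348]
ee_rot: [-0.002, 0.107, 0.994, -0.001]
ft_force: [-1.0, 0.4, 0.2]
grip_width: 0.0001
finger_force: 0.0
pos [0.6235 0.1261 0.2348] tool force [ 1.04  0.21 -0.19] yaw 1.3558 w 0.0001 R 0.0902 lever 1.6869 ff 0.0 t 16.7
```

View pics/p3.png

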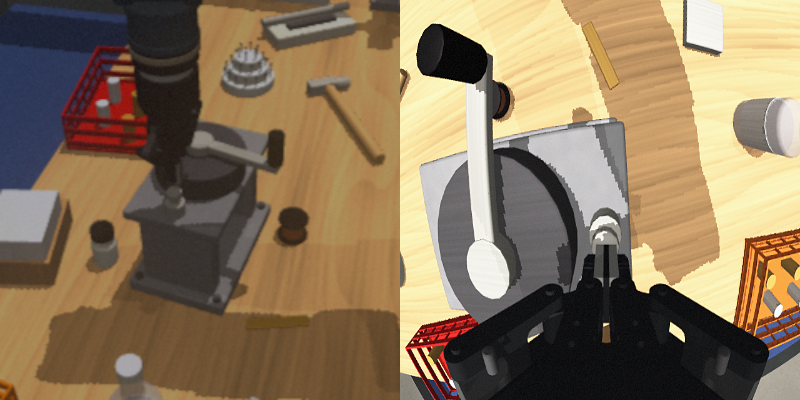

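The closed fingertips are directly over the lock button (right half: tips at about (605,250), button at (605,235)). The lever and the other items are undisturbed.

```bash
python3 -m jog '{"slide":[[0,0,5],[0,0,10],[0,0,14],[0,0,17],[0,0,20],[0,0,22],[0,0,24],[0,0,24]],"rotation":[[0,0,0],[0,0,0],[0,0,0],[0,0,0],[0,0,0],[0,0,0],[0,0,0],[0,0,0]],"fingers":[0,0,0,0,0,0,0,0]}'; python3 st.py
```

```text
time: 17.6
tool_pos: [0.6248, 0.1265, 0.2124]
ee_rot: [0.0, 0.107, 0.994, -0.0]
ft_force: [-0.2, 0.8, 2.4]
grip_width: 0.0001
finger_force: 1.0
pos [0.6248 0.1265 0.2124] tool force [ 0.39  0.75 -2.43] yaw 1.356 w 0.0001 R 0.0908 lever 1.7009 ff 0.9823197685182095 t 17.6
```

```bash
for i in 1 2 3; do python3 -m jog '{"slide":[[0,0,1],[0,0,2],[0,0,2]],"rotation":[[0,0,0],[0,0,0],[0,0,0]],"fingers":[0,0,0]}'>/dev/null; python3 st.py;done
```

```text
pos [0.6248 0.1266 0.2104] tool force [ 1.48 -1.39 -4.54] yaw 1.356 w 0.0 R 0.0908 lever 1.7012 ff 2.0499668642878532 t 17.9
pos [0.6248 0.1266 0.2081] tool force [ 0.92 -0.85 -3.37] yaw 1.356 w 0.0 R 0.0908 lever 1.7012 ff 1.713831089437008 t 18.2
pos [0.6248 0.1266 0.207 ] tool force [ 3.14 -1.91 -9.85] yaw 1.356 w 0.0001 R 0.0908 lever 1.7014 ff 4.948250271845609 t 18.5
```

```bash
python3 -m jog '{"slide":[[0,0,1],[0,0,1],[0,0,1],[0,0,1]],"rotation":[[0,0,0],[0,0,0],[0,0,0],[0,0,0]],"fingers":[0,0,0,0]}'>/dev/null; python3 st.py; python3 -m jog '{"slide":[[0,0,-20],[0,0,-60],[0,0,-100],[0,0,-120],[0,0,-120],[0,0,-120]],"rotation":[[0,0,0],[0,0,0],[0,0,0],[0,0,0],[0,0,0],[0,0,0]],"fingers":[0,0,0,0,0,0]}'
python3 - <<'E'
from h import *
from rig import viewer
c=viewer.camera_params("wrist"); a,d=viewer.camera("side"); b=viewer.camera("wrist")[0][:,:,::-1]
cs=viewer.camera_params("side"); W=cloud(cs,d); D=np.hypot(W[...,0]-.6235,W[...,1]-.127); z=W[D<.01][:,2]; print("lock z",np.nanpercentile(z[(z<.22)],[50,90,98]))
a=a[150:400,180:430,::-1]
cv2.imwrite("pics/p4.png",np.hstack([cv2.resize(a,(400,400)),cv2.resize(b,(400,400))]))
E
```

```text
pos [0.6249 0.1266 0.207 ] tool force [  5.32  -1.57 -16.77] yaw 1.356 w 0.0002 R 0.0908 lever 1.7017 ff 8.053745011802675 t 18.9
time: 19.5
tool_pos: [0.6251, 0.1266, 0.3246]
ee_rot: [-0.0, 0.107, 0.994, -0.0]
ft_force: [0.1, 0.0, -0.3]
grip_width: 0.0001
finger_force: 0.0
lock z [0.10231082 0.1949967  0.19682086]
```

View pics/p4.png

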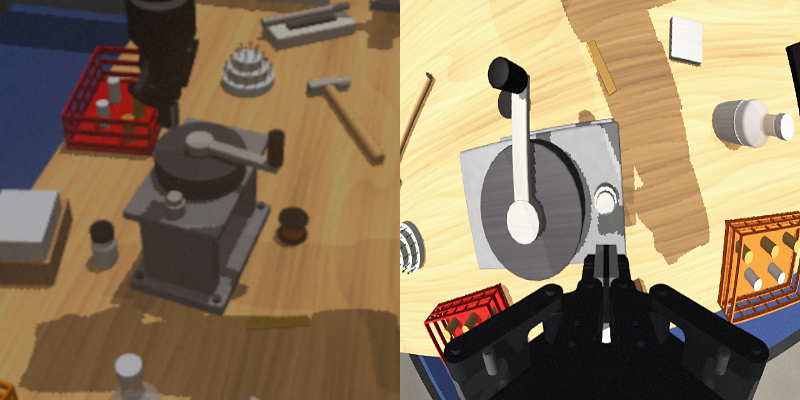

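The button is down: its top now reads 0.196 m, seen at (175,200) on the left and (605,200) on the right. The lever hasn't moved and the arm is clear of everything.

```bash
python3 -c "
from rig import robot
print(robot.sign_off())"
```

```text
the job is handed in; nothing more can be done
None
```

I rocked the lever to both ends of its free play (about 5 N of push clockwise and 6 N anticlockwise, limit 14 N), left it standing in the middle, pressed the lock button fully down (8 mm), and handed the job in; no verdict came back.

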